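# Ready the dish and uncap the remover bottle of unknown thread hand

### The arm

A 7-joint arm with a two-finger parallel gripper is mounted at the origin on the work surface. World frame = base frame: x ahead of the robot, y to its left, z up, the work surface at z = 0. Lengths are in mm, angles in rad, forces in N, time in s.
With the tool pointing down it reaches from about 400 to 900 mm from the base axis. Payload 5.5 kg.
Tool frame: the origin (TCP) lies midway between the tips of the shut fingers; the grasp point (between the pads) lies grasp_offset behind it (grasp_offset is the distance from the TCP to the grasp point, in mm); z points along the fingers, y is the line along which they close (so a half turn about z gives the same grasp; the last joint's range is limited). The gripper opens to 92 mm and grips with 3 to 60 N. Pads are 19 mm wide; open, the fingers measure 130 mm over their backs; the gripper's body (75 mm by 190 mm) begins 47 mm behind the grasp point.
Start: joints at [-0.848, 0.501, -0.427, 1.55, 0.221, 1.138, -0.21], TCP at [288.414, 582.509, 226.729] pointing down, gripper open.
Joint ranges: [-2.88, 2.88], [-0.31, 2.03], [-1.54, 1.56], [0.2, 2.42], [-1.41, 4.55], [0.19, 2.02], [-2.57, 2.57]. Speed limits (rad/s): [2.57, 2.57, 3.14, 3.14, 3.14, 3.14, 3.14].

### API

Orientations are given as a unit quaternion [x, y, z, w].
In Python, from plant import * gives the robot as it stands. The module is installed in compiled form; this text tells all that it offers.
- The arm moves only by the tool servo_tool, never from a script. Its argument "series" is a list of rows, each an object of numbers: "ax", "ay", "az": the turn, a rotation vector about the tool's x, y, z each as a share of pi/2 rad, from -1 to 1; "dx", "dy", "dz": the shift along the tool's x, y, z each as a share of 0.03 m, from -1 to 1; "hand": the opening in per cent of the stroke, from 0 (shut) to 100 (fully open). A call has 1 to 8 rows; each row shifts and turns the commanded pose from where the row before left it, along the tool's axes as they then stand; what a row does not reach is not made up. A row lasts 1/8 s, in which the tool goes at most 62.5 mm and 10.7 degrees, less where a joint would pass 70% of its speed; a pose out of reach is approached as far as the arm can. A call with a number of a shift or a turn outside -1 to 1 is refused whole. A call with a gripper value outside its range is refused whole. The fingers move at their own pace and stop on an object; "force" is the grip in N (left out, the last holds). Time passes only in rows, so rows that do not move let the fingers close. It gives the time, the measured TCP pose, the force, the opening and the grip force at its end, in the units of the state.
- observe(): the state, without advancing time (a new reading comes with each control period).
- camera(name): name is "side" or "top"; returns a dict with "pixels" (384x512x3 uint8, red, green, blue), "intrinsics" (3x3 intrinsics, pixels), "rvec" (rotation vector, rad) and "tvec" (3), from world to camera coordinates, as OpenCV has them. Camera axes: x right, y down, z forward; pixel columns grow to the right and rows downward; lengths in mm; the calibration is good to about 2 mm. A picture is of the moment at which its call begins. There is no depth.
- job_done(): hands the job in; it is judged then, once.
The state is a dict: "time": time; "q": joint angles; "joint_velocities": joint speeds; "tau": joint torques, N m; "position": TCP position; "eef_rot": TCP orientation; "wrist_force": force on the tool from outside, world axes, zero at the start; "wrist_torque": the same for the moment, N m; "finger_gap": opening from 0.0 (shut) to 1.0 (fully open); "finger_force": force on a finger pad.
Only numpy, scipy, OpenCV 4.12 (cv2) and the standard library are available. Lean on these libraries where they do the work, as an engineer would, in place of code of your own. Each camera call takes 0.05 s, during which the arm holds its last target. There are 200 camera calls.

### The job

First set the small dish upright in the middle of the narrow raised pedestal and let go of it, ready for filling; then take the twist cap off the bottle in the holder: it may be right- or left-handed, so try it both ways to find out which way it loosens. Finish while still holding the cap level in the gripper, straight above the bottle, with its underside at least 5 cm above the bottle's mouth: do not put it down or let go. Leave the two polish bottles and the buffer block where they are.

Things in the scene. Friction and masses are not known exactly. Their poses are not given: they have to be found in the camera images.
- dish: Small open round white ceramic dish, loose, 60 g or so: 36 mm across at the foot, 46 mm across at the rim, 30 mm high, wall 4 mm. Starts upright on the table. Origin: centre of its underside, z up; grip it across the outside from above.
- pedestal: Steel pedestal fixed to the table: round base 80 mm across, a 20 mm stem and a flat round top plate 40 mm across; 60 mm high. Origin: centre of its underside on the table.
- pedestal_top (a point): Centre of the pedestal's flat top, 60 mm above the table, where the dish's underside goes.
- bottle: White bottle in a weighted steel holder (100 mm across, 12 mm thick, collar 73 mm across up to 30 mm), fixed to the table. Bottle 66 mm across, flat shoulder at 78 mm; above it, under the cap, a neck 24 mm across, 20 mm tall. Origin: on the axis, on the table; z up. It stands on one side of the dish and the pedestal on the other, either way round.
- mouth (a point): Centre of the bottle's mouth, the top of its neck, 98 mm above the table.
- cap: White ribbed round cap, loose, 44 mm across, 48 mm high, about 60 g, on the bottle: its rim on the shoulder at 78 mm, its top at 126 mm. Origin: centre of its underside, z up. The loosening sense (anticlockwise or clockwise from above) differs from start to start and cannot be seen. Loosening, it turns easily without rising, and lifts straight off once turned 0.85 to 1.85 rad (1.3 is good).
- cap_grip (a point): On the cap's axis, 36 mm above its underside: a good height for the pads; grip across the diameter in any direction. Turned in the tightening sense the cap stops dead after about 0.05 rad and more twisting only makes the fingers slip round it. Until released the cap can be raised only about 1.5 mm.
- polish_a: Bystander: small glass polish bottle with a long black cap, 30 mm across, 70 mm high, loose. Origin: centre of its underside.
- polish_b: Bystander: as polish_a.
- buffer: Bystander: grey nail buffer block lying flat beyond the dish, 26 x 95 x 26 mm, loose, long along its own y. Origin: centre of its underside.
Things that resemble listed ones, but are neither listed nor needed, are in the scene too. Of the things that look like the dish, the largest one is meant. What is shaped like the cap but turquoise or yellow is not meant.

How it is judged (in metres and radians):
On the way, in this order (a step that is already met when the one before it is completed fails the run):
1. the dish stands on the pedestal, let go (horizontal distance between dish and pedestal_top below 0.01 m and z of dish in the frame of pedestal_top between -0.004 and 0.004 m and angle between dish's own z axis and vertical below 0.12 rad and contact force between dish and the fingers below 0.05 N and contact force between dish and pedestal above 0.1 N), for 0.2 s.
2. the cap is lifted off the bottle in the gripper (z of cap in the frame of mouth above 0.05 m and horizontal distance between cap and mouth below 0.05 m and angle between cap's own z axis and vertical below 0.35 rad and contact force between cap and the fingers above 1 N and contact force between cap and bottle below 0.05 N), for 0.2 s.
At the end, for the whole second after the job is handed in: The dish stands upright on the pedestal, centred within 10 mm and untouched by the fingers; the gripper holds the cap still, level within 20 degrees, within 50 mm sideways of the bottle's axis, its underside more than 50 mm above the mouth, touching nothing of the bottle (all of step 1 and all of step 2 and linear speed of cap below 0.03 m/s and linear speed of dish below 0.02 m/s); the arm keeps its last pose, push and grip.
It fails at once if polish_a is moved by more than 25 mm or tipped (distance of polish_a from where it was at the start of the episode above 0.025 m or angle between polish_a's own z axis and vertical above 0.5 rad).
It fails at once if polish_b is moved by more than 25 mm or tipped (distance of polish_b from where it was at the start of the episode above 0.025 m or angle between polish_b's own z axis and vertical above 0.5 rad).
It fails at once if buffer is moved by more than 25 mm or tipped (distance of buffer from where it was at the start of the episode above 0.025 m or angle between buffer's own z axis and vertical above 0.5 rad).
It also fails if it takes over 51 s, if anything falls off the work surface, if the arm or the gripper's body presses on something with over 40 N, if the wrist force passes 120 N, or if a joint passes its speed limit or range.

## Working session

There is one attempt and no reset: what is moved stays moved. The work goes in short steps, Python scripts to look and compute and a tool call to move; the robot and the scene stay as the last step left them, time stands still between calls to the robot, and variables do not carry over. Pictures are saved under pics/ and viewed, at most 10 in all, crops included, and the job is handed in when it is done.

Besides the shell and the picture viewer there is one more tool, called after "Call:" by a JSON object that holds its "op" and its "data". servo_tool: Moves the arm, as the interface text tells. Shift numbers are shares of 0.03 m and turn numbers shares of pi/2 rad, none past 1 either way. Its arguments: {"type":"object","properties":{"series":{"type":"array","items":{"type":"object","properties":{"ax":{"type":"number"},"ay":{"type":"number"},"az":{"type":"number"},"dx":{"type":"number"},"dy":{"type":"number"},"dz":{"type":"number"},"hand":{"type":"number"}}}},"force":{"type":"number"}},"required":["series"]}

```bash
mkdir -p pics; cat > h.py <<'E'
from plant import *
import numpy as np, cv2
from scipy.spatial.transform import Rotation as R
def cam(n):
    c=camera(n); return c['pixels'],np.array(c['intrinsics'],float),cv2.Rodrigues(np.array(c['rvec'],float))[0],np.array(c['tvec'],float).ravel()
def plane(c,u,v,z):
    _,K,Rm,t=c; o=-Rm.T@t; d=Rm.T@np.linalg.inv(K)@[u,v,1]; return o+d*(z-o[2])/d[2]
def proj(c,p):
    _,K,Rm,t=c; q=K@(Rm@np.array(p,float)+t); return q[:2]/q[2]
E
python3 - <<'E'
from h import *
import pickle
s=observe(); print(s)
for n in('top','side'):
    c=cam(n); pickle.dump(c,open(n+'0.pkl','wb')); print(n,-c[2].T@c[3],c[2][2])
    cv2.imwrite(f'pics/{n}0.png',cv2.resize(c[0][:,:,::-1],(800,600)))
print(R.from_quat(s['eef_rot']).as_matrix())
E
```

```text
{'time': 0.0, 'q': array([-0.84778374,  0.50186092, -0.42677886,  1.55146864,  0.22081969,
        1.13829754, -0.21028638]), 'joint_velocities': array([ 3.80263867e-04, -2.52777639e-04, -8.04864060e-04, -9.18461990e-05,
        1.17524076e-03,  1.12126074e-03, -6.94923884e-04]), 'tau': array([ 3.92452494e-04, -5.66595519e+01, -5.81668630e+00, -2.79113066e+01,
       -6.88978611e-02,  3.09238583e-02,  1.77426105e-04]), 'position': array([288.19201095, 581.82404032, 225.66132431]), 'eef_rot': array([ 2.27852275e-01,  9.73695213e-01, -9.55607980e-04, -2.46595268e-04]), 'wrist_force': array([ 0.15284492, -0.45073645, -0.19714914]), 'wrist_torque': array([ 0.04616891,  0.00384985, -0.01588785]), 'finger_force': 0.0, 'finger_gap': 1.001915290242617}
top [ 541.39893597   26.01190074 1045.93697343] [ 5.70219958e-02 -7.31280772e-04 -9.98372654e-01]
side [ 133.22792931 -424.10787864  483.008153  ] [ 0.62867891  0.58511562 -0.51225242]
[[-8.96166560e-01  4.43716867e-01 -9.15692167e-04]
 [ 4.43717809e-01  8.96164855e-01 -1.74856725e-03]
 [ 4.47423590e-05 -1.97331642e-03 -9.99998052e-01]]
```

View pics/top0.png

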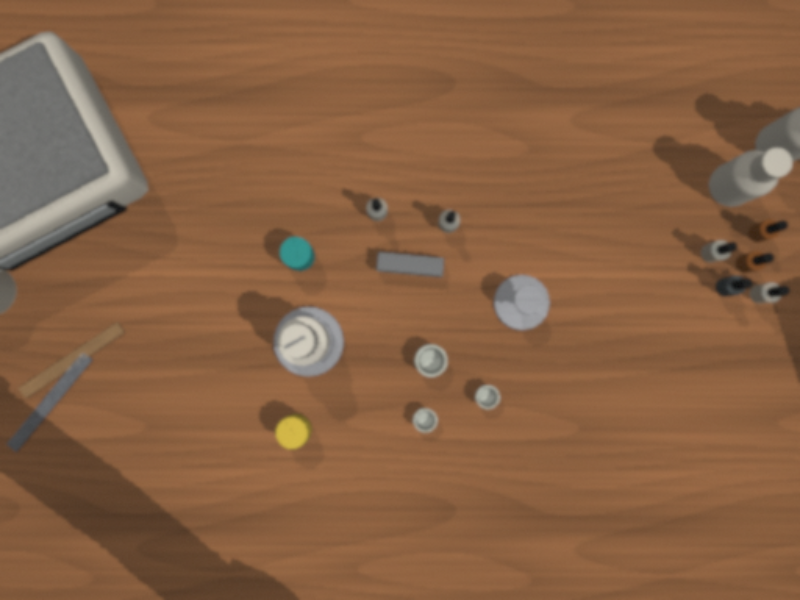

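View pics/side0.png

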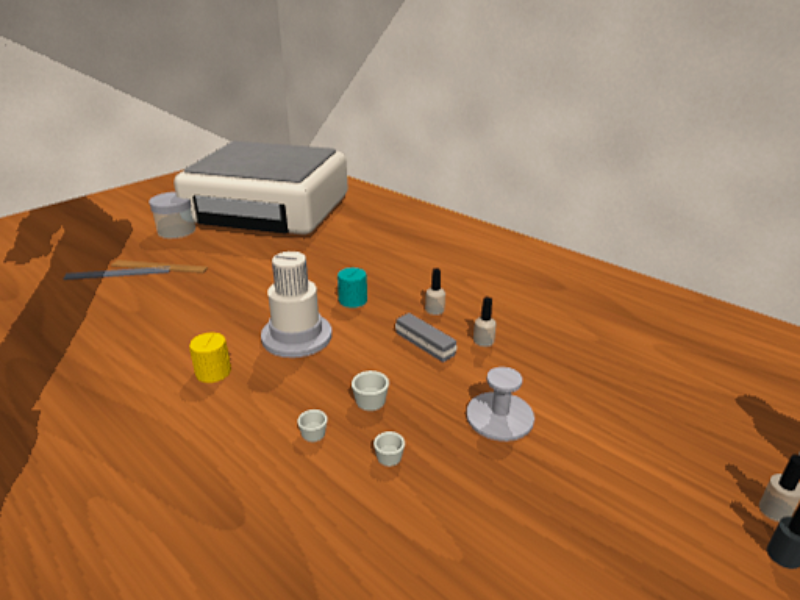

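The top view (800x600) shows the white capped bottle at (308,342), the pedestal at (522,302), the buffer at (410,264) and the polish bottles at (376,208) and (450,219). There are three dish-like things, at (431,360), (425,420) and (487,397). The first looks largest, so I'll measure all three and confirm it in a crop.

```bash
python3 - <<'E'
from h import *
import pickle
T=pickle.load(open('top0.pkl','rb'));S=pickle.load(open('side0.pkl','rb'))
def blobs(c,n):
    hsv=cv2.cvtColor(c[0],cv2.COLOR_RGB2HSV)
    m=((hsv[...,1]<75)&(hsv[...,2]>90)).astype(np.uint8)
    N,l,st,ce=cv2.connectedComponentsWithStats(m)
    out=[]
    for i in range(1,N):
        if 60<st[i,4]<6000:
            cn=cv2.findContours((l==i).astype(np.uint8),0,1)[0][0]
            out.append((cn,cv2.minEnclosingCircle(cn),st[i])); print(n,np.round(ce[i]*800/512),np.round(out[-1][1][0],1),round(out[-1][1][1],1),st[i])
    return out
for cn,((u,v),r),s in blobs(T,'top'):
    p=plane(T,u,v,30);q=plane(T,u+r,v,30); print('   z30',p.round(1),'diam',2*np.linalg.norm(p-q).round(1), 'z0',plane(T,u,v,0).round(1),'z6',plane(T,u,v,6).round(1),'z12',plane(T,u,v,12).round(1))
blobs(S,'side')
# pedestal plate in side / cap top in top
g=cv2.resize(T[0][150:290,150:370,::-1],(0,0),fx=3.5,fy=3.5,interpolation=2); cv2.imwrite('pics/crop.png',g)
E
```

```text
top [758. 163.] [484.5  98.5] 39.7 [ 454   69   58   63 1843]
top [377. 210.] [240.5 133.7] 7.2 [234 127  14  14 114]
top [448. 222.] [287.3 141.1] 7.0 [281 135  13  14 109]
top [717. 251.] [458.8 160.8] 8.5 [452 154  16  13 111]
top [409. 263.] [262. 169.] 21.8 [241 161  43  16 553]
top [  6. 292.] [  2.  186.5] 12.7 [  0 174  10  26 192]
top [521. 302.] [333.4 193.2] 18.1 [ 316  176   36   36 1024]
top [767. 293.] [490. 188.] 9.2 [481 181  19  13 111]
top [308. 341.] [197.  218.2] 22.8 [ 175  196   45   45 1614]
top [430. 360.] [275.5 230.2] 11.1 [265 220  22  22 378]
top [ 63. 384.] [ 40.7 246.3] 24.5 [ 22 226  37  42 419]
top [487. 396.] [311.7 253.3] 8.4 [304 246  17  16 209]
top [424. 419.] [271.7 268.3] 8.2 [264 261  16  16 205]
   z30 [ 819.2 -487.7   30. ] diam 177.8 z0 [ 827.4 -502.9    0. ] z6 [ 825.7 -499.8    6. ] z12 [ 824.1 -496.8   12. ]
   z30 [737.6  58.7  30. ] diam 32.2 z0 [743.4  59.7   0. ] z6 [742.2  59.5   6. ] z12 [741.   59.3  12. ]
   z30 [721.2 -45.7  30. ] diam 31.2 z0 [726.5 -47.8   0. ] z6 [725.5 -47.4   6. ] z12 [724.4 -47.   12. ]
   z30 [ 678.5 -426.
[... 984 characters left out ...]
12. ]
   z30 [439.8 -11.4  30. ] diam 35.8 z0 [436.8 -12.5   0. ] z6 [437.4 -12.3   6. ] z12 [438.  -12.1  12. ]
side [293. 310.] [187.5 194.4] 34.0 [ 167  161   45   68 2014]
side [134. 271.] [ 86.5 174. ] 20.6 [ 66 171  42   6 145]
side [434. 301.] [278.5 192. ] 8.3 [272 185  13  16 167]
side [426. 335.] [272.  215.5] 21.4 [253 201  39  31 469]
side [484. 331.] [310.  211.7] 9.2 [303 203  14  18 200]
side [501. 408.] [321.3 258.7] 24.1 [ 299  235   43   47 1333]
side [370. 389.] [236.9 249.2] 13.0 [225 237  24  26 476]
side [312. 424.] [200.1 271.6] 10.4 [190 262  19  21 305]
side [389. 447.] [248.7 286.6] 10.9 [239 276  20  22 338]
side [782. 500.] [499.4 317.9] 14.6 [490 304  22  29 320]
```

View pics/crop.png

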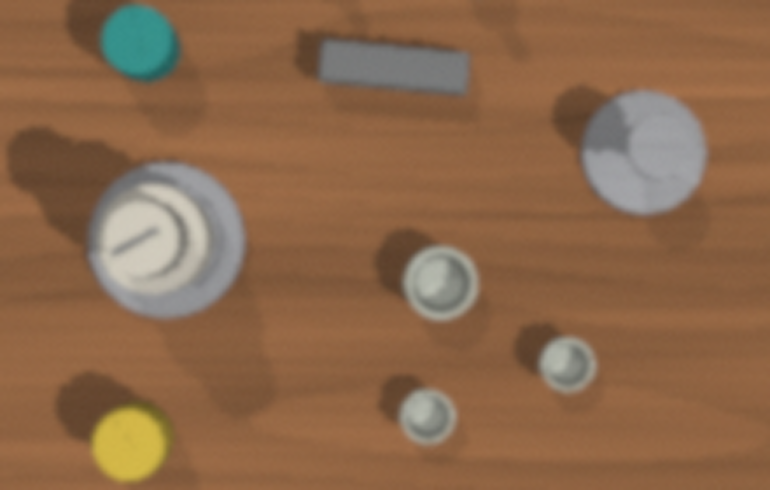

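The crop shows three dish-like things at crop pixels (441,282), (427,416) and (567,363). The first has a 49 mm rim (46 expected) and the other two about 36 mm, so the first is the dish. The white cap is on the bottle at (140,238), and the pedestal plate is at (665,147).

```bash
python3 - <<'E'
from h import *
import pickle, plant
print([ (n,getattr(plant,n)) for n in dir(plant) if 'offset' in n.lower() or 'grasp' in n.lower()], [n for n in dir(plant) if n[0]!='_'])
T=pickle.load(open('top0.pkl','rb'));S=pickle.load(open('side0.pkl','rb'))
print('plate',plane(T,340,192,60),'captop',plane(T,190,218,126))
# side: plate ellipse, cap top, dish rim (display px /1.5625)
k=512/800
print('side plate',plane(S,504*k,379*k,60),'captop',plane(S,289*k,259*k,126),'dish rim',plane(S,370*k,383*k,30))
E
```

```text
[('grasp_offset', 18.8)] ['Unreachable', 'camera', 'grasp_offset', 'job_done', 'observe']
plate [ 606.04152972 -156.7805471    60.        ] captop [548.56039321 155.57477596 126.        ]
side plate [ 602.04813245 -154.55002548   60.        ] captop [545.96323744 154.44273912 126.        ] dish rim [518.98975628 -21.51519367  30.        ]
```

Call:
{"op": "servo_tool", "data": {"series": [{"az":-0.097,"hand":80},{"az":-0.097,"hand":80},{"az":-0.098,"hand":80},{"dx":-0.3,"dy":-0.9,"hand":80},{"dx":-0.3,"dy":-0.9,"hand":80},{"dx":-0.3,"dy":-0.9,"hand":80},{"dx":-0.3,"dy":-0.9,"hand":80},{"dx":-0.3,"dy":-0.9,"hand":80}]}}

```text
validation failed for argument at $.se...
```

Call:
{"op": "servo_tool", "data": {"series": [{"dx":-0.4,"dy":-0.9},{"dx":-0.4,"dy":-0.9},{"dx":-0.4,"dy":-0.9},{"dx":-0.4,"dy":-0.9},{"dx":-0.4,"dy":-0.9},{"dx":-0.4,"dy":-0.9},{"dx":-0.4,"dy":-0.9},{"dx":-0.4,"dy":-0.9}]}}

```text
validation failed for argument at $.se...
```

Call:
{"op": "servo_tool", "data": {"series": [{"dx":-0.4,"dy":-0.9,"dz":0.3},{"dx":-0.4,"dy":-0.9,"dz":0.6},{"dx":-0.4,"dy":-0.9,"dz":0.6},{"dx":-0.4,"dy":-0.9,"dz":0.6},{"dx":-0.4,"dy":-0.9,"dz":0.6},{"dx":-0.4,"dy":-0.9,"dz":0.6},{"dx":-0.4,"dy":-0.9,"dz":0.6},{"dx":-0.4,"dy":-0.9,"dz":0.6}]}}

```text
validation failed for argument at $.se...
```

Call:
{"op": "servo_tool", "data": {"series": [{"ax":0,"ay":0,"az":-0.097,"dx":0,"dy":0,"dz":0,"hand":80},{"ax":0,"ay":0,"az":-0.097,"dx":0,"dy":0,"dz":0,"hand":80},{"ax":0,"ay":0,"az":-0.098,"dx":0,"dy":0,"dz":0,"hand":80},{"ax":0,"ay":0,"az":0,"dx":-0.3,"dy":-0.9,"dz":0,"hand":80},{"ax":0,"ay":0,"az":0,"dx":-0.3,"dy":-0.9,"dz":0,"hand":80},{"ax":0,"ay":0,"az":0,"dx":-0.3,"dy":-0.9,"dz":0,"hand":80},{"ax":0,"ay":0,"az":0,"dx":-0.3,"dy":-0.9,"dz":0,"hand":80},{"ax":0,"ay":0,"az":0,"dx":-0.3,"dy":-0.9,"dz":0,"hand":80}]}}

```text
time: 1.1
position: [333.4, 446.2, 226.3]
eef_rot: [0.001, 1.0, -0.0, -0.0]
wrist_force: [0.5, 0.8, -0.4]
finger_gap: 0.797
finger_force: 0.0
```

Call:
{"op": "servo_tool", "data": {"series": [{"ax":0,"ay":0,"az":0,"dx":-0.4,"dy":-0.97,"dz":0,"hand":80},{"ax":0,"ay":0,"az":0,"dx":-0.4,"dy":-0.97,"dz":0,"hand":80},{"ax":0,"ay":0,"az":0,"dx":-0.4,"dy":-0.97,"dz":0,"hand":80},{"ax":0,"ay":0,"az":0,"dx":-0.4,"dy":-0.97,"dz":0,"hand":80},{"ax":0,"ay":0,"az":0,"dx":-0.4,"dy":-0.97,"dz":0,"hand":80},{"ax":0,"ay":0,"az":0,"dx":-0.4,"dy":-0.97,"dz":0,"hand":80},{"ax":0,"ay":0,"az":0,"dx":-0.4,"dy":-0.97,"dz":0,"hand":80},{"ax":0,"ay":0,"az":0,"dx":-0.4,"dy":-0.97,"dz":0,"hand":80}]}}

```text
time: 2.1
position: [429.1, 213.4, 226.5]
eef_rot: [0.001, 1.0, -0.0, -0.0]
wrist_force: [0.6, 0.3, 0.2]
finger_gap: 0.797
finger_force: 0.0
```

Call:
{"op": "servo_tool", "data": {"series": [{"ax":0,"ay":0,"az":0,"dx":-0.4,"dy":-0.97,"dz":0,"hand":80},{"ax":0,"ay":0,"az":0,"dx":-0.4,"dy":-0.97,"dz":0,"hand":80},{"ax":0,"ay":0,"az":0,"dx":-0.4,"dy":-0.97,"dz":0.2,"hand":80},{"ax":0,"ay":0,"az":0,"dx":-0.4,"dy":-0.97,"dz":0.8,"hand":80},{"ax":0,"ay":0,"az":0,"dx":-0.4,"dy":-0.97,"dz":0.8,"hand":80},{"ax":0,"ay":0,"az":0,"dx":-0.4,"dy":-0.97,"dz":0.8,"hand":80},{"ax":0,"ay":0,"az":0,"dx":-0.4,"dy":-0.9,"dz":0.8,"hand":80},{"ax":0,"ay":0,"az":0,"dx":-0.3,"dy":-0.9,"dz":0.8,"hand":80}]}}

```text
time: 3.1
position: [522.0, -15.0, 99.7]
eef_rot: [0.001, 1.0, 0.0, -0.0]
wrist_force: [-0.0, 0.0, 0.7]
finger_gap: 0.799
finger_force: 0.0
```

Call:
{"op": "servo_tool", "data": {"series": [{"ax":0,"ay":0,"az":0,"dx":0,"dy":0,"dz":0,"hand":80},{"ax":0,"ay":0,"az":0,"dx":0,"dy":0,"dz":0,"hand":80}]}}

```text
time: 3.35
position: [521.5, -13.4, 100.7]
eef_rot: [0.0, 1.0, 0.0, -0.0]
wrist_force: [-0.6, 0.3, 0.2]
finger_gap: 0.802
finger_force: 0.0
```

```bash
python3 - <<'E'
from h import *
import pickle
s=observe(); print(s['position'],s['q'].round(2),s['time'])
c=cam('side'); pickle.dump(c,open('side1.pkl','wb'))
print(proj(c,s['position']), [proj(c,(522+a,-20+b,30)).round(1) for a,b in((0,0),(23,0),(-23,0),(0,23),(0,-23))])
u,v=190,170; cv2.imwrite('pics/s1.png',cv2.resize(c[0][150:300,150:350,::-1],(800,600),interpolation=2))
E
```

```text
[521.52141064 -13.35423201 100.67949118] [ 0.17  0.42 -0.24  1.98  0.14  0.76  1.42] 3.35
[233.68839547 211.7774639 ] [array([237.4, 244. ]), array([245.8, 238.5]), array([228.6, 249.8]), array([228.9, 238.9]), array([246.1, 249.4])]
```

View pics/s1.png

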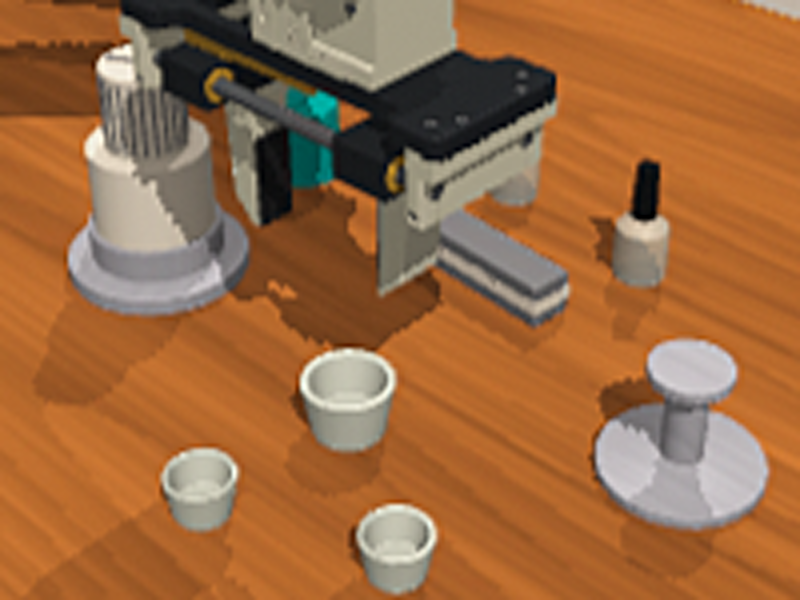

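The side crop shows the dish rim at crop pixel (348,382), within 2 px of where my position projects, with the open gripper above it and lined up. I'll descend about 95 mm and close.

Call:
{"op": "servo_tool", "data": {"series": [{"ax":0,"ay":0,"az":0,"dx":0,"dy":-0.23,"dz":0.4,"hand":80},{"ax":0,"ay":0,"az":0,"dx":0,"dy":0,"dz":0.75,"hand":80},{"ax":0,"ay":0,"az":0,"dx":0,"dy":0,"dz":0.75,"hand":80},{"ax":0,"ay":0,"az":0,"dx":0,"dy":0,"dz":0.75,"hand":80},{"ax":0,"ay":0,"az":0,"dx":0,"dy":0,"dz":0.5,"hand":80},{"ax":0,"ay":0,"az":0,"dx":0,"dy":0,"dz":0,"hand":80}]}}

```text
time: 4.15
position: [520.7, -20.9, 5.2]
eef_rot: [0.0, 1.0, 0.0, -0.001]
wrist_force: [-0.4, -0.1, -0.4]
finger_gap: 0.799
finger_force: 0.0
```

Call:
{"op": "servo_tool", "data": {"series": [{"ax":0,"ay":0,"az":0,"dx":0,"dy":0,"dz":0,"hand":35},{"ax":0,"ay":0,"az":0,"dx":0,"dy":0,"dz":0,"hand":35},{"ax":0,"ay":0,"az":0,"dx":0,"dy":0,"dz":0,"hand":35},{"ax":0,"ay":0,"az":0,"dx":0,"dy":0,"dz":0,"hand":35},{"ax":0,"ay":0,"az":0,"dx":0,"dy":0,"dz":0,"hand":35}], "force": 10}}

```text
time: 4.78
position: [522.3, -21.1, 6.7]
eef_rot: [0.001, 1.0, -0.0, 0.0]
wrist_force: [0.0, 0.2, 5.0]
finger_gap: 0.478
finger_force: 10.0
```

```bash
python3 - <<'E'
from h import *
import pickle
s=observe(); print(s['position'],s['finger_gap'],s['finger_force'])
T=pickle.load(open('top0.pkl','rb'));S=pickle.load(open('side0.pkl','rb'))
# base disc (top view): contour circle, top height ~8; holder likewise; plate by side-view ellipse
for n,c,(x0,y0,x1,y1) in(('top',T,(312,172,358,215)),('side',S,(295,230,346,283))):
    hsv=cv2.cvtColor(c[0],cv2.COLOR_RGB2HSV); m=((hsv[...,1]<75)&(hsv[...,2]>60)).astype(np.uint8); m2=np.zeros_like(m); m2[y0:y1,x0:x1]=m[y0:y1,x0:x1]
    if n=='side': m2[252:]=0
    cn=max(cv2.findContours(m2,0,1)[0],key=cv2.contourArea)[:,0]
    w=np.array([plane(c,u,v,60 if n=='side' else 5)[:2] for u,v in cn])
    if n=='side':
        keep=cn[:,1]<244; w=w[keep]
    A=np.c_[2*w,np.ones(len(w))]; q=np.linalg.lstsq(A,(w**2).sum(1),rcond=None)[0]; print(n,q[:2],'r',np.sqrt(q[2]+q[:2]@q[:2]))
E
```

```text
[522.2516757  -21.08623169   6.73590198] 0.47752546745150215 10.000134396686917
top [ 606.90056374 -152.21737089] r 39.97450229424076
side [ 604.98958871 -152.23432694] r 18.93906270124952
```

Call:
{"op": "servo_tool", "data": {"series": [{"ax":0,"ay":0,"az":0,"dx":0,"dy":0,"dz":-0.4,"hand":35},{"ax":0,"ay":0,"az":0,"dx":0,"dy":0,"dz":-0.8,"hand":35},{"ax":0,"ay":0,"az":0,"dx":0,"dy":0,"dz":-0.8,"hand":35},{"ax":0,"ay":0,"az":0,"dx":0,"dy":0,"dz":-0.8,"hand":35},{"ax":0,"ay":0,"az":0,"dx":-0.3,"dy":-0.4,"dz":-0.2,"hand":35},{"ax":0,"ay":0,"az":0,"dx":-0.4,"dy":-0.7,"dz":0,"hand":35},{"ax":0,"ay":0,"az":0,"dx":-0.4,"dy":-0.7,"dz":0,"hand":35},{"ax":0,"ay":0,"az":0,"dx":-0.4,"dy":-0.7,"dz":0,"hand":35}]}}

```text
time: 5.78
position: [567.0, -97.9, 95.6]
eef_rot: [0.001, 1.0, -0.0, -0.0]
wrist_force: [0.1, -0.2, -1.0]
finger_gap: 0.477
finger_force: 10.0
```

Call:
{"op": "servo_tool", "data": {"series": [{"ax":0,"ay":0,"az":0,"dx":-0.4,"dy":-0.7,"dz":0,"hand":35},{"ax":0,"ay":0,"az":0,"dx":-0.4,"dy":-0.7,"dz":0,"hand":35},{"ax":0,"ay":0,"az":0,"dx":-0.5,"dy":-0.48,"dz":0,"hand":35},{"ax":0,"ay":0,"az":0,"dx":0,"dy":0,"dz":0,"hand":35},{"ax":0,"ay":0,"az":0,"dx":0,"dy":0,"dz":0,"hand":35}]}}

```text
time: 6.4
position: [604.8, -152.0, 95.5]
eef_rot: [0.0, 1.0, 0.0, -0.001]
wrist_force: [0.3, 0.1, -0.6]
finger_gap: 0.479
finger_force: 10.0
```

```bash
python3 - <<'E'
from h import *
s=observe(); print(s['position'],s['finger_gap'],s['finger_force'],s['q'].round(2))
c=cam('side'); 
cv2.imwrite('pics/s2.png',cv2.resize(c[0][160:310,240:440,::-1],(800,600),interpolation=2))
c=cam('top'); cv2.imwrite('pics/t2.png',c[0][:,:,::-1])
E
```

```text
[ 604.80662703 -151.96695103   95.52766144] 0.4785519560513601 10.00003689507139 [ 0.35  0.58 -0.2   1.72  0.14  0.85  1.66]
```

View pics/s2.png

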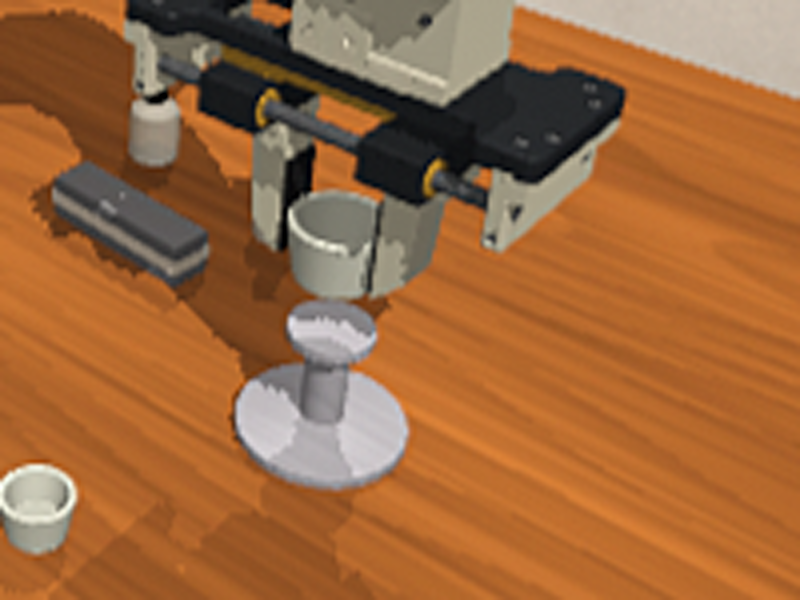

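The dish hangs level and straight above the plate at crop pixel (331,325). I'll lower it 30 mm.

Call:
{"op": "servo_tool", "data": {"series": [{"ax":0,"ay":0,"az":0,"dx":0,"dy":0,"dz":0.5,"hand":35},{"ax":0,"ay":0,"az":0,"dx":0,"dy":0,"dz":0.35,"hand":35},{"ax":0,"ay":0,"az":0,"dx":0,"dy":0,"dz":0.1,"hand":35},{"ax":0,"ay":0,"az":0,"dx":0,"dy":0,"dz":0.03,"hand":35},{"ax":0,"ay":0,"az":0,"dx":0,"dy":0,"dz":0,"hand":35}]}}

```text
time: 7.12
position: [605.4, -152.3, 66.8]
eef_rot: [0.0, 1.0, 0.0, -0.0]
wrist_force: [-2.2, 0.4, 1.5]
finger_gap: 0.478
finger_force: 10.0
```

Contact shows, with the wrist force going from about -0.6 to +1.5. I'll nudge down 0.6 mm, open gently and rise.

Call:
{"op": "servo_tool", "data": {"series": [{"ax":0,"ay":0,"az":0,"dx":0,"dy":0,"dz":0.02,"hand":35},{"ax":0,"ay":0,"az":0,"dx":0,"dy":0,"dz":0,"hand":55},{"ax":0,"ay":0,"az":0,"dx":0,"dy":0,"dz":0,"hand":70},{"ax":0,"ay":0,"az":0,"dx":0,"dy":0,"dz":0,"hand":75},{"ax":0,"ay":0,"az":0,"dx":0,"dy":0,"dz":0,"hand":75},{"ax":0,"ay":0,"az":0,"dx":0,"dy":0,"dz":-0.3,"hand":75},{"ax":0,"ay":0,"az":0,"dx":0,"dy":0,"dz":-0.9,"hand":75},{"ax":0,"ay":0,"az":0,"dx":0,"dy":0,"dz":-0.9,"hand":75}]}}

```text
time: 8.12
position: [605.6, -152.5, 130.3]
eef_rot: [0.0, 1.0, 0.0, -0.0]
wrist_force: [-0.9, 1.0, -0.1]
finger_gap: 0.751
finger_force: 0.0
```

Call:
{"op": "servo_tool", "data": {"series": [{"ax":0,"ay":0,"az":0,"dx":0,"dy":0,"dz":-0.9,"hand":75},{"ax":0,"ay":0,"az":0,"dx":0,"dy":0,"dz":-0.7,"hand":75},{"ax":0,"ay":0,"az":0,"dx":0.1,"dy":0.6,"dz":0,"hand":75},{"ax":0,"ay":0,"az":0,"dx":0.2,"dy":0.9,"dz":0,"hand":75},{"ax":0,"ay":0,"az":0,"dx":0.2,"dy":0.9,"dz":0,"hand":75},{"ax":0,"ay":0,"az":0,"dx":0.2,"dy":0.9,"dz":0,"hand":75},{"ax":0,"ay":0,"az":0,"dx":0.2,"dy":0.9,"dz":0,"hand":75},{"ax":0,"ay":0,"az":0,"dx":0.2,"dy":0.9,"dz":0,"hand":75}]}}

```text
time: 9.12
position: [571.2, 3.0, 176.1]
eef_rot: [-0.0, 1.0, 0.0, -0.001]
wrist_force: [-0.7, 0.0, 0.1]
finger_gap: 0.75
finger_force: 0.0
```

Call:
{"op": "servo_tool", "data": {"series": [{"ax":0,"ay":0,"az":0,"dx":0.2,"dy":0.9,"dz":0,"hand":75},{"ax":0,"ay":0,"az":0,"dx":0.2,"dy":0.9,"dz":0,"hand":75},{"ax":0,"ay":0,"az":0,"dx":0.2,"dy":0.9,"dz":0,"hand":75},{"ax":0,"ay":0,"az":0,"dx":0.2,"dy":0.9,"dz":0,"hand":75},{"ax":0,"ay":0,"az":0,"dx":0.1,"dy":0.9,"dz":0,"hand":75},{"ax":0,"ay":0,"az":0,"dx":0,"dy":0.67,"dz":0,"hand":75},{"ax":0,"ay":0,"az":0,"dx":0,"dy":0,"dz":0,"hand":75}]}}

```text
time: 10.0
position: [544.2, 158.8, 176.4]
eef_rot: [-0.002, 1.0, 0.001, -0.001]
wrist_force: [-0.5, -1.2, 0.6]
finger_gap: 0.751
finger_force: 0.0
```

Call:
{"op": "servo_tool", "data": {"series": [{"ax":0,"ay":0,"az":0.1,"dx":0,"dy":0,"dz":0,"hand":75},{"ax":0,"ay":0,"az":0.1,"dx":0,"dy":0,"dz":0,"hand":75},{"ax":0,"ay":0,"az":0.1,"dx":0,"dy":0,"dz":0,"hand":75},{"ax":0,"ay":0,"az":0.1,"dx":0,"dy":0,"dz":0,"hand":75},{"ax":0,"ay":0,"az":0.1,"dx":0,"dy":0,"dz":0,"hand":75},{"ax":0,"ay":0,"az":0.1,"dx":0,"dy":0,"dz":0,"hand":75},{"ax":0,"ay":0,"az":0.1,"dx":0,"dy":0,"dz":0,"hand":75},{"ax":0,"ay":0,"az":0,"dx":0,"dy":0,"dz":0,"hand":75}]}}

```text
time: 11.0
position: [545.4, 154.7, 176.7]
eef_rot: [0.523, 0.852, -0.001, -0.0]
wrist_force: [0.0, -0.2, 0.9]
finger_gap: 0.747
finger_force: 0.0
```

```bash
python3 - <<'E'
from h import *
s=observe(); print(s['time'],s['position'],s['q'].round(2)); M=R.from_quat(s['eef_rot']).as_matrix(); print(M.round(3))
d=np.array([547.5,155.5,95.5])-s['position']; print('tool shift rows',(M.T@d/30).round(3))
c=cam('side')
a=c[0][130:280,150:350,::-1]
cv2.imwrite('pics/s3.png',cv2.resize(a,(800,600),interpolation=2))
h=cv2.cvtColor(c[0],cv2.COLOR_RGB2HSV);m=((h[...,1]<75)&(h[...,2]>60)).astype(np.uint8);b=m[215:275,295:350]
ys,xs=np.nonzero(b); print('dish/ped blob',xs.min()+295,xs.max()+295,ys.min()+215)
print('expected rim centre',proj(c,(606,-152.5,90)))
E
```

```text
11.0 [545.37727803 154.68934414 176.67866326] [-0.24  0.38 -0.1   1.82  0.05  0.95  0.11]
[[-0.454  0.891 -0.001]
 [ 0.891  0.454 -0.001]
 [-0.    -0.001 -1.   ]]
tool shift rows [-0.007  0.079  2.706]
dish/ped blob 299 341 215
expected rim centre [324.46110753 227.4516887 ]
```

View pics/s3.png

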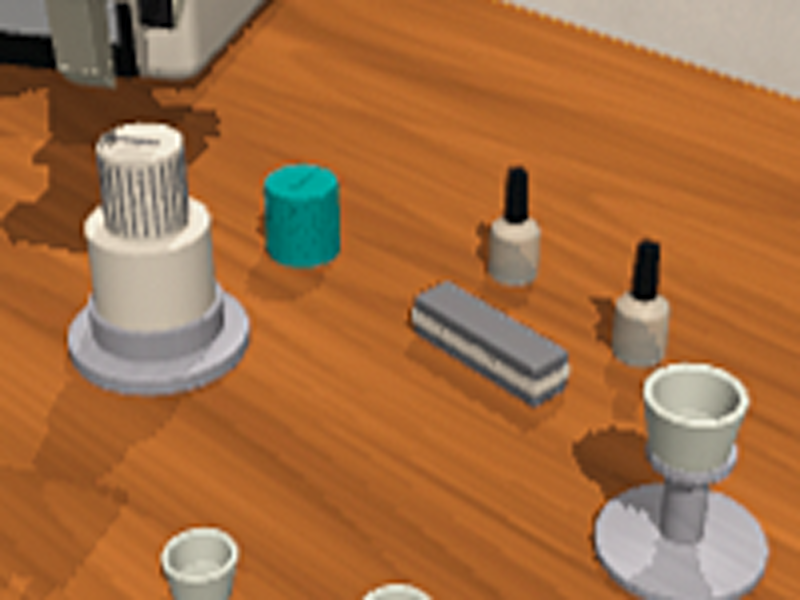

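The dish stands upright on the plate, rim centre at crop pixel (695,398) and centred to a few mm. The bottle with its cap is at (142,200), below the gripper. I'll go down and grip the cap.

Call:
{"op": "servo_tool", "data": {"series": [{"ax":0,"ay":0,"az":0,"dx":0,"dy":0.07,"dz":0.6,"hand":75},{"ax":0,"ay":0,"az":0,"dx":0,"dy":0,"dz":0.7,"hand":75},{"ax":0,"ay":0,"az":0,"dx":0,"dy":0,"dz":0.7,"hand":75},{"ax":0,"ay":0,"az":0,"dx":0,"dy":0,"dz":0.5,"hand":75},{"ax":0,"ay":0,"az":0,"dx":0,"dy":0,"dz":0.2,"hand":75},{"ax":0,"ay":0,"az":0,"dx":0,"dy":0,"dz":0,"hand":75}]}}

```text
time: 11.8
position: [547.6, 156.5, 95.8]
eef_rot: [0.523, 0.852, -0.0, -0.0]
wrist_force: [0.4, 0.1, 0.7]
finger_gap: 0.751
finger_force: 0.0
```

Call:
{"op": "servo_tool", "data": {"series": [{"ax":0,"ay":0,"az":0,"dx":0,"dy":0,"dz":0,"hand":35},{"ax":0,"ay":0,"az":0,"dx":0,"dy":0,"dz":0,"hand":35},{"ax":0,"ay":0,"az":0,"dx":0,"dy":0,"dz":0,"hand":35},{"ax":0,"ay":0,"az":0,"dx":0,"dy":0,"dz":0,"hand":35},{"ax":0,"ay":0,"az":0,"dx":0,"dy":0,"dz":0,"hand":35}], "force": 20}}

```text
time: 12.42
position: [548.2, 156.7, 96.7]
eef_rot: [0.523, 0.852, 0.0, 0.0]
wrist_force: [-0.7, -0.8, 3.4]
finger_gap: 0.474
finger_force: 20.0
```

```bash
python3 -c "
from plant import *
s=observe();print(s['time'],s['position'],s['wrist_force'],s['wrist_torque'],s['finger_gap']*92,s['q'][6],s['tau'][6])"
```

```text
12.425 [548.16783745 156.72074402  96.72003712] [-0.74490956 -0.81975218  3.38653884] [-0.10287987  0.12455133 -0.02512545] 43.62933440877468 0.09055052862242216 -0.011435144988354295
```

The cap is gripped, with a 43.6 mm gap against its 44 mm. First I'll try anticlockwise from above (az negative), 0.16 rad.

Call:
{"op": "servo_tool", "data": {"series": [{"ax":0,"ay":0,"az":-0.05,"dx":0,"dy":0,"dz":0,"hand":35},{"ax":0,"ay":0,"az":-0.05,"dx":0,"dy":0,"dz":0,"hand":35},{"ax":0,"ay":0,"az":0,"dx":0,"dy":0,"dz":0,"hand":35}]}}

```text
time: 12.8
position: [548.4, 156.8, 96.7]
eef_rot: [0.455, 0.891, 0.0, 0.0]
wrist_force: [0.4, -0.1, 5.2]
finger_gap: 0.474
finger_force: 20.0
```

```bash
python3 -c "
from plant import *
s=observe();print(s['time'],s['position'],s['wrist_force'],s['wrist_torque'],s['eef_rot'],s['q'][6],s['tau'][6])"
```

```text
12.8 [548.35549689 156.78678139  96.71611002] [ 0.35841384 -0.09483919  5.22298857] [-0.11172075  0.02695501  0.07139051] [4.54739888e-01 8.90624100e-01 4.77680135e-04 3.43784162e-04] 0.22637120840887784 0.3345273435115814
```

Torque rose slightly (wrist z 0.07, joint 7 at 0.33). I'll compare with the other way: back 0.16 rad and 0.16 beyond.

Call:
{"op": "servo_tool", "data": {"series": [{"ax":0,"ay":0,"az":0.05,"dx":0,"dy":0,"dz":0,"hand":35},{"ax":0,"ay":0,"az":0.05,"dx":0,"dy":0,"dz":0,"hand":35},{"ax":0,"ay":0,"az":0,"dx":0,"dy":0,"dz":0,"hand":35}]}}

```text
time: 13.18
position: [548.4, 156.8, 96.7]
eef_rot: [0.523, 0.852, 0.0, 0.0]
wrist_force: [0.5, -0.7, 5.7]
finger_gap: 0.475
finger_force: 20.0
```

```bash
python3 -c "
from plant import *
s=observe();print(s['time'],s['wrist_torque'],s['eef_rot'],s['q'][6],s['tau'][6])"
```

```text
13.175 [-0.06217223  0.03763941 -0.02307109] [5.23321264e-01 8.52135249e-01 4.09932316e-04 4.52087329e-04] 0.08974113276347372 -0.34875101409852505
```

Call:
{"op": "servo_tool", "data": {"series": [{"ax":0,"ay":0,"az":0.05,"dx":0,"dy":0,"dz":0,"hand":35},{"ax":0,"ay":0,"az":0.05,"dx":0,"dy":0,"dz":0,"hand":35},{"ax":0,"ay":0,"az":0,"dx":0,"dy":0,"dz":0,"hand":35}]}}

```text
time: 13.55
position: [548.2, 156.8, 96.7]
eef_rot: [0.588, 0.809, 0.0, 0.0]
wrist_force: [-0.9, 0.2, 4.8]
finger_gap: 0.477
finger_force: 20.0
```

```bash
python3 -c "
from plant import *
s=observe();print(s['time'],s['wrist_force'],s['wrist_torque'],s['eef_rot'],s['q'][6],s['tau'][6])"
```

```text
13.55 [-0.87101754  0.21046155  4.83624323] [-0.13549693  0.1581573   0.43609032] [5.87769322e-01 8.09028424e-01 2.24125550e-04 4.28538634e-04] -0.04545212782360167 -0.6595539674162865
```

Clockwise hits a stop (0.44 N m against about 0.07 or less the other way), so it loosens anticlockwise. The cap is now near its tight stop, so I'll turn 1.41 rad anticlockwise.

Call:
{"op": "servo_tool", "data": {"series": [{"ax":0,"ay":0,"az":-0.1,"dx":0,"dy":0,"dz":0,"hand":35},{"ax":0,"ay":0,"az":-0.1,"dx":0,"dy":0,"dz":0,"hand":35},{"ax":0,"ay":0,"az":-0.1,"dx":0,"dy":0,"dz":0,"hand":35},{"ax":0,"ay":0,"az":-0.1,"dx":0,"dy":0,"dz":0,"hand":35},{"ax":0,"ay":0,"az":-0.1,"dx":0,"dy":0,"dz":0,"hand":35}]}}

```text
time: 14.18
position: [548.3, 156.7, 96.7]
eef_rot: [0.231, 0.973, 0.0, 0.0]
wrist_force: [-0.3, 0.7, 4.7]
finger_gap: 0.476
finger_force: 20.0
```

```bash
python3 -c "
from plant import *
s=observe();print(s['time'],s['wrist_force'],s['wrist_torque'],s['eef_rot'],s['q'][6],s['tau'][6])"
```

```text
14.175 [-0.33402572  0.74215486  4.68014136] [-0.03180704 -0.01153249 -0.09554307] [2.31316820e-01 9.72878328e-01 2.77783090e-04 4.58590917e-04] 0.6408358832909484 -1.3957151770591736
```

Call:
{"op": "servo_tool", "data": {"series": [{"ax":0,"ay":0,"az":-0.1,"dx":0,"dy":0,"dz":0,"hand":35},{"ax":0,"ay":0,"az":-0.1,"dx":0,"dy":0,"dz":0,"hand":35},{"ax":0,"ay":0,"az":-0.1,"dx":0,"dy":0,"dz":0,"hand":35},{"ax":0,"ay":0,"az":-0.1,"dx":0,"dy":0,"dz":0,"hand":35},{"ax":0,"ay":0,"az":0,"dx":0,"dy":0,"dz":0,"hand":35}]}}

```text
time: 14.8
position: [548.4, 156.7, 96.7]
eef_rot: [-0.079, 0.997, 0.0, 0.001]
wrist_force: [-0.5, -0.5, 5.2]
finger_gap: 0.476
finger_force: 20.0
```

```bash
python3 -c "
from plant import *
s=observe();print(s['time'],s['wrist_force'],s['wrist_torque'],s['eef_rot'],s['q'][6],s['tau'][6])"
```

```text
14.8 [-0.52172443 -0.46768826  5.1635639 ] [ 0.00579454 -0.05616518  0.10423869] [-7.88909233e-02  9.96883065e-01  2.52591306e-04  5.59059055e-04] 1.1828516399268518 0.5274866335093975
```

It turned freely, 1.41 rad measured. I'll lift gently first and check the force.

Call:
{"op": "servo_tool", "data": {"series": [{"ax":0,"ay":0,"az":0,"dx":0,"dy":0,"dz":-0.1,"hand":35},{"ax":0,"ay":0,"az":0,"dx":0,"dy":0,"dz":-0.1,"hand":35},{"ax":0,"ay":0,"az":0,"dx":0,"dy":0,"dz":0,"hand":35}]}}

```text
time: 15.18
position: [547.7, 156.5, 102.2]
eef_rot: [-0.078, 0.997, -0.0, -0.0]
wrist_force: [0.6, 1.1, -0.4]
finger_gap: 0.474
finger_force: 20.0
```

There is no resistance, so the cap is free. It needs at least 64 mm more; I'll raise it 87 mm.

Call:
{"op": "servo_tool", "data": {"series": [{"ax":0,"ay":0,"az":0,"dx":0,"dy":0,"dz":-0.4,"hand":35},{"ax":0,"ay":0,"az":0,"dx":0,"dy":0,"dz":-0.7,"hand":35},{"ax":0,"ay":0,"az":0,"dx":0,"dy":0,"dz":-0.7,"hand":35},{"ax":0,"ay":0,"az":0,"dx":0,"dy":0,"dz":-0.7,"hand":35},{"ax":0,"ay":0,"az":0,"dx":0,"dy":0,"dz":-0.4,"hand":35},{"ax":0,"ay":0,"az":0,"dx":0,"dy":0,"dz":0,"hand":35},{"ax":0,"ay":0,"az":0,"dx":0,"dy":0,"dz":0,"hand":35},{"ax":0,"ay":0,"az":0,"dx":0,"dy":0,"dz":0,"hand":35}]}}

```text
time: 16.18
position: [547.2, 156.3, 188.2]
eef_rot: [-0.078, 0.997, -0.0, -0.001]
wrist_force: [0.7, 0.5, -0.4]
finger_gap: 0.475
finger_force: 20.0
```

```bash
python3 - <<'E'
from h import *
s=observe(); print(s['time'],s['position'],s['finger_gap'],s['finger_force'],s['wrist_force'])
c=cam('side'); cv2.imwrite('pics/s4.png',cv2.resize(c[0][100:280,120:360,::-1],(800,600),interpolation=2))
E
```

```text
16.175 [547.17537983 156.34467729 188.23904462] 0.47459215459878246 19.999912528219284 [ 0.71368744  0.53743115 -0.42184363]
```

View pics/s4.png

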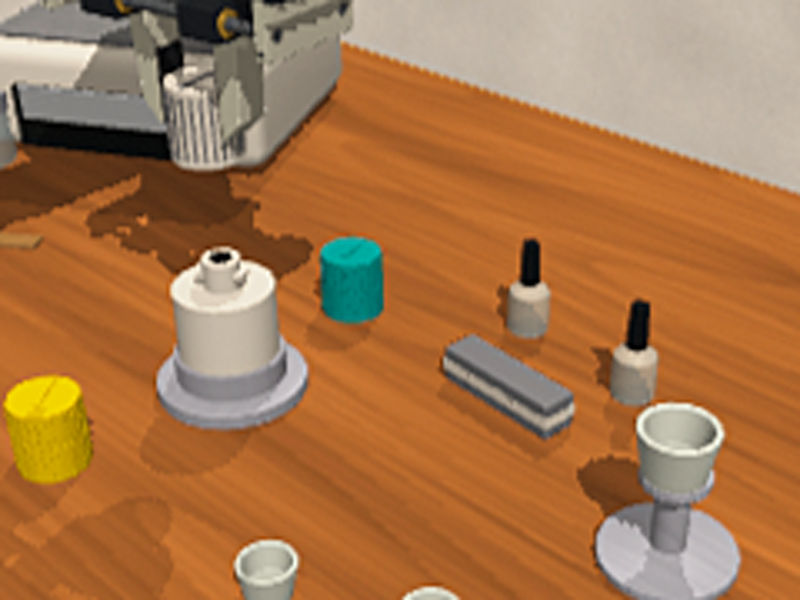

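The cap is held level at crop pixel (205,115), well above the bare neck at (220,260). The dish stands on the pedestal at (678,445), and the polish bottles and buffer haven't moved.

```bash
python3 -c "
from plant import *
print(job_done())"
```

```text
the job is handed in; nothing more can be done
None
```

The job is handed in (no verdict came back): the dish stands upright on the pedestal, the cap came off anticlockwise and is held level about 7 cm above the bottle's mouth, and the polish bottles and buffer were not touched.

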